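Draw a glazed specimen mount out of its box and bolt it in the viewing tray

ROBOT

A 6-joint arm with a two-finger parallel gripper is mounted at the origin on the work surface. World frame = base frame: x ahead of the robot, y to its left, z up, the work surface at z = 0. Lengths are in mm, angles in rad, forces in N, time in s.
With the tool pointing down it reaches from about 275 to 775 mm from the base axis. Payload 14.6 kg.
Tool frame: the origin (TCP) lies at the very end of the fingers, on their centre line; the grasp point (between the pads) lies 19 mm behind it; z points along the fingers, y is the line along which they close (so a half turn about z gives the same grasp; the last joint's range is limited). The gripper opens to 85 mm and grips with 20 to 120 N. Pads are 22 mm wide; open, the fingers measure 114 mm over their backs; the gripper's body (76 mm by 85 mm) begins 54 mm behind the grasp point. The pads swing forward as they close: fully open they stand 13 mm farther back than shut.
Start: joints at [-1.444, 0.263, -0.048, 1.259, 0, 1.415], TCP at [145.988, -504.297, 231.278] pointing down, gripper open.
Joint ranges: [-2.65, 2.65], [-0.89, 1.7], [-1.18, 1.37], [-2.13, 2.11], [-1.35, 1.29], [-3.14, 3.14]. Speed limits (rad/s): [1.89, 1.89, 2.57, 2.79, 3.14, 3.14].

INTERFACE

Orientations are given as [roll, pitch, yaw] about the fixed x, y, z axes, in that order (R = Rz(yaw) Ry(pitch) Rx(roll)).
In Python, from bench import state, camera, camera_model, finish_job gives the robot as it stands. The module is installed in compiled form; this text tells all that it offers.
- The arm moves only by the shell command python3 -m handwheel 'ROWS'. ROWS is JSON, a list of rows, each a list of 7 numbers: the shift along the tool's x, y, z scaled (see below), then the turn, a rotation vector about the tool's x, y, z scaled (see below), then the opening, from -1 (shut) to 1 (fully open), so that 0 is half open. A call has 1 to 12 rows; each row is the pose to reach, as a shift and turn from the pose commanded when the call began, along the tool's axes at that moment, turning the shorter way round; what a row does not reach only later rows make up. The controller multiplies each number of a shift by 200 mm and each number of a turn by pi rad. A row lasts 1/10 s, in which the tool goes at most 50 mm and 8.59 degrees, less where a joint would pass 70% of its speed; a pose out of reach is approached as far as the arm can. A call with a number of a shift or a turn outside -1 to 1 is refused whole. A call with a gripper value outside its range is refused whole. The fingers move at their own pace and stop on an object; the grip force is fixed at half the most. Time passes only in rows, so rows that repeat a pose let the fingers close. It gives the time, the measured TCP pose, the force, the opening and the grip force at its end, in the units of the state.
- state(): the state, without advancing time (a new reading comes with each control period).
- camera(name): name is "scene" or "top" or "wrist"; returns the picture (384x512x3 uint8, blue, green, red); there is no depth.
- camera_model(name): a dict with "intrinsics" (3x3 intrinsics, pixels), "R" (3x3) and "t" (3): a world point X has camera coordinates R X + t; the wrist camera has in their place "hand_eye" (4x4, takes a point from camera to tool coordinates, whose origin is the TCP and whose axes are the flange's). Camera axes: x right, y down, z forward; pixel columns grow to the right and rows downward; lengths in mm; the calibration is good to about 2 mm. A picture is of the moment at which its call begins: read the wrist's pose just before it. camera_model takes no time and is no camera call.
- finish_job(): hands the job in; it is judged then, once.
The state is a dict: "clock": time; "joints": joint angles; "joint_velocities": joint speeds; "effort": joint torques, N m; "eef_pos": TCP position; "tool_rot": TCP orientation; "contact_force": force on the tool from outside, world axes, zero at the start; "wrist_torque": the same for the moment, N m; "opening": finger opening in mm; "grip_force": force on a finger pad.
Only numpy, scipy, OpenCV 4.12 (cv2) and the standard library are available. Lean on these libraries where they do the work, as an engineer would, in place of code of your own. Each camera call takes 0.05 s, during which the arm holds its last target. There are 200 camera calls.

TASK

Press down lightly on the exposed part of the glazed specimen mount and draw it out of the grey archive box, flat along the tray, until it is fully home against the brass front stop; then slide the red-knobbed bolt fully shut behind its back edge. The glass is fragile: touch down on it very slowly, press with about 7 N, never with 15 N or more, and do not lift or tip it. Leave the other things where they are, and let go of everything at the end.

Things in the scene. Friction and masses are not known exactly. Their poses are not given: they have to be found in the camera images.
- stand: Fixed wooden viewing board, 360 by 170 mm, 24 mm thick (may be let into the table by up to 6 mm). Origin: on the centre line, at the underside; -x points to its front, towards the robot; z up. The mount slides on the bed, the flat top at z = +24 mm. From x = 0 forward it is an open tray, its side strips 10 mm high, 130 mm apart, tapering between x = -50 and -86 mm to 123 mm apart.
- stop (a point): Middle of the inner face of the brass stop bar across the tray's front, at bed level (x = -150 mm in the board's frame). The bar is 10 mm high.
- box_mouth (a point): Middle of the open mouth of the grey archive box on the board's back half, at bed level (x = +22 mm in the board's frame). The box reaches back to x = +187 mm, is 142 mm wide, and its roof's top is 35 mm above the bed.
- mount: Glazed specimen mount: flat rigid plate, 150 (x) by 120 (y) by 6 mm, about 0.25 kg, pressed plant under glass; too wide to grip. Origin: centre of its underside. It starts with 67 to 97 mm exposed before the box and must come forward 75 to 105 mm. The bed barely gives (20 N per mm), so touch down at 10 mm/s or slower. Pressed with 6 N or more it follows the fingertips; at the stop they slip over it.
- home (a point): Where the mount's origin lies when fully home: on the bed, x = -75 mm, y = 0 in the board's frame, with the board's axes.
- bolt (a joint): Travel of the steel bolt in m: 0 open, 0.042 shut, along the board's -y axis, from its +y side; drag about 2.5 N; stays where left; starts at 0 to 0.007. Its bar (10 mm wide, at x = +4 to +14 mm in the board's frame, 1 to 13 mm above the bed) passes just behind the back edge of a mount that is home, and is blocked by one that is not.
- bolt_knob (a point): Centre of the bolt's red upright knob (18 mm diameter, 30 mm high, its top 48 mm above the bed, its foot 18 mm above it). It stands at x = +9 mm, y = +147 mm in the board's frame when open and at y = +105 mm when shut; it can be gripped or pushed from above.
- weight: Leave alone: small brass paperweight, 36 mm diameter, 30 mm high, standing on the box roof; origin at the centre of its underside.
- camera: Leave alone: grey camera, 105 mm wide, 77 mm high; origin at the centre of its underside.
- press: Leave alone: steel coffee press, 82 mm diameter, 163 mm high, black handle at +y; origin at the centre of its underside.
- spray: Leave alone: white bottle with green label, 48 mm diameter, 150 mm high; origin at the centre of its underside.
- books: Leave alone: two stacked books, 130 by 190 mm, 44 mm high; origin at the centre of the underside.
- mug: Leave alone: blue mug, 80 mm diameter, 90 mm high; origin at the centre of its underside.
- loupe: Leave alone: black magnifier, 38 mm diameter, 34 mm high; origin at the centre of its underside.
Mind the look-alikes: they are no part of the job. Leave any green or purple look-alike of the mount alone.

How it is judged:
By the outcome, as a careful person would: the job done as asked, in the order asked, and still so for the second after the job is handed in, with the robot touching nothing.
It also fails if it takes over 58 s, if anything falls off the work surface, if the arm or the gripper's body presses on something with over 40 N, if the wrist force passes 120 N, or if a joint passes its speed limit or range.

## Working session

There is one attempt and no reset: what is moved stays moved. The work goes in short steps, Python scripts to look and compute and a shell command to move; the robot and the scene stay as the last step left them, time stands still between calls to the robot, and variables do not carry over. Pictures are saved under pics/ and viewed, at most 10 in all, crops included, and the job is handed in when it is done.

```bash
mkdir -p pics; python3 - <<'E'
from bench import state,camera,camera_model
import cv2,numpy as np
s=state();print(s['clock'],s['eef_pos'],s['tool_rot'],s['opening'],s['contact_force'])
for n in('scene','top'):
    cv2.imwrite(f'pics/{n}0.png',camera(n)); m=camera_model(n)
    print(n,np.round(m['intrinsics'],1).tolist(),np.round(m['R'],3).tolist(),np.round(m['t'],1))
print(camera_model('wrist'))
E
```

```text
0.0 [ 145.95864787 -504.03487069  230.81560497] [-3.14056266e+00 -1.61541021e-04  2.81797837e-01] 85.53107076975078 [-0.73377588 -0.34810973 -0.05449235]
scene [[479.5, 0.0, 264.1], [0.0, 479.5, 196.0], [0.0, 0.0, 1.0]] [[-0.785, 0.619, 0.017], [0.362, 0.481, -0.799], [-0.503, -0.621, -0.601]] [ 366.1 -146.7 1689.6]
top [[457.9, 0.0, 255.8], [0.0, 457.9, 188.2], [0.0, 0.0, 1.0]] [[-0.021, -1.0, -0.007], [-0.996, 0.021, -0.083], [0.083, 0.005, -0.997]] [  40.8  514.7 1360.9]
{'intrinsics': array([[271.97441054,   0.        , 255.03579165],
       [  0.        , 271.97441054, 193.76331988],
       [  0.        ,   0.        ,   1.        ]]), 'hand_eye': array([[-4.20350338e-04, -9.59424113e-01, -2.81966656e-01,
         7.21847800e+01],
       [ 9.99999911e-01, -3.97083207e-04, -1.39658703e-04,
        -3.66888662e-01],
       [ 2.20277029e-05, -2.81966690e-01,  9.59424195e-01,
        -1.44065663e+02],
       [ 0.00000000e+00,  0.00000000e+00,  0.00000000e+00,
         1.00000000e+00]])}
```

View pics/top0.png

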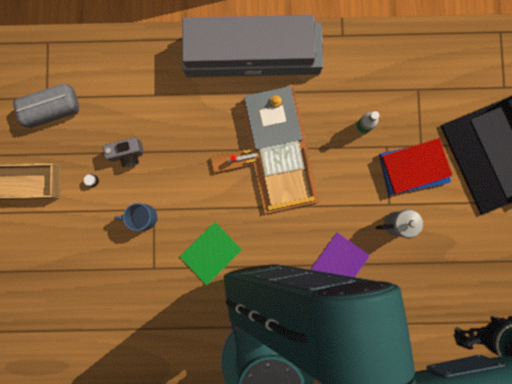

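View pics/scene0.png

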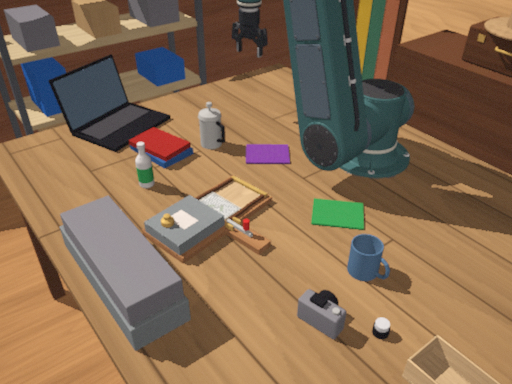

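The top view shows the board with its brass front near (265–314, 203–211), the box mouth near (260–300, 148–140) and the red knob near (237,158). The mount's glass lies between the mouth and about row 172. I'll zoom in for the corners.

```bash
python3 - <<'E'
import cv2
a=cv2.imread('pics/top0.png')[80:220,195:330]
cv2.imwrite('pics/crop0.png',cv2.resize(a,None,fx=4.25,fy=4.25,interpolation=cv2.INTER_CUBIC))
E
```

```text
(no output)
```

View pics/crop0.png

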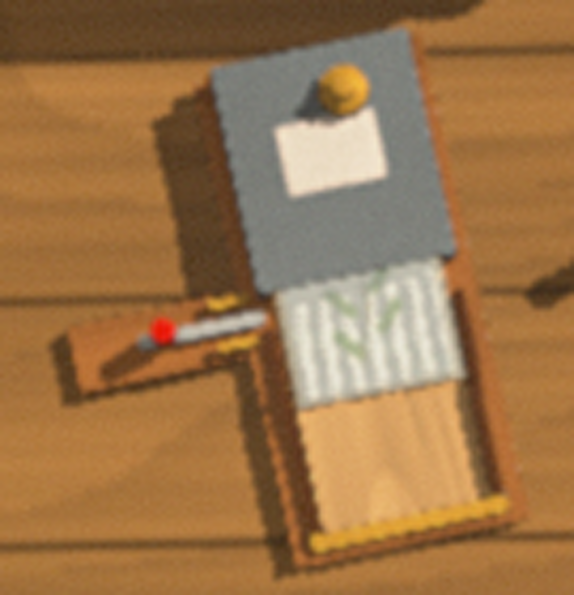

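The crop (4.25×, offset 195,80) shows roof corners at (212,72), (408,32), (455,250) and (260,292). The brass bar's inner edge runs (312,535)–(503,497), the mount's front edge (303,405)–(466,376), and the knob top is at (162,330).

```bash
cat > h.py <<'E'
import numpy as np
from bench import state,camera,camera_model
from scipy.spatial.transform import Rotation as Ro
def ray(n,uv,z,s=None):
    m=camera_model(n);d=np.linalg.solve(m['intrinsics'],[uv[0],uv[1],1.])
    if n=='wrist':
        H=m['hand_eye'];R=Ro.from_euler('xyz',s['tool_rot']).as_matrix()
        o=R@H[:3,3]+s['eef_pos'];d=R@H[:3,:3]@d
    else: o=-m['R'].T@m['t'];d=m['R'].T@d
    return o+d*(z-o[2])/d[2]
E
python3 - <<'E'
from h import *
f=lambda c,z:ray('top',(195+c[0]/4.25,80+c[1]/4.25),z)
R=[f(c,56) for c in((212,72),(408,32),(455,250),(260,292))]
B=[f(c,31) for c in((312,535),(503,497))]
M=[f(c,27) for c in((303,405),(466,376))]
K=f((162,330),69)
for n,p in(('R',R),('B',B),('M',M),('K',[K])): print(n,np.round(p,1).tolist())
mouth=(R[2]+R[3])/2;back=(R[0]+R[1])/2;stop=(B[0]+B[1])/2
for a in(back-mouth,mouth-stop,back-stop):print('len',np.linalg.norm(a[:2]),'yaw',np.arctan2(a[1],a[0]))
for e in(R[0]-R[1],R[3]-R[2],B[0]-B[1],M[0]-M[1]):print('wid',np.linalg.norm(e[:2]),'yaw',np.arctan2(-e[0],e[1]))
yaw=np.arctan2(*(back-stop)[1::-1]);ax=np.array([np.cos(yaw),np.sin(yaw)]);ay=np.array([-ax[1],ax[0]])
o=np.mean([mouth[:2]-22*ax,back[:2]-187*ax,stop[:2]+150*ax],0);print('o',o,yaw)
for n,p in(('M',np.mean(M,0)),('K',K),('stop',stop),('mouth',mouth)):
    print(n,(p[:2]-o)@ax,(p[:2]-o)@ay)
E
```

```text
R [[787.3, 56.8, 56.0], [813.0, -82.0, 56.0], [656.6, -110.6, 56.0], [630.0, 26.2, 56.0]]
B [[460.8, -6.6, 31.0], [484.7, -141.6, 31.0]]
M [[553.3, -2.5, 27.0], [571.5, -118.6, 27.0]]
K [[602.8, 94.3, 69.0]]
len 159.5938128756119 yaw 0.1862219880074414
len 173.5296202289928 yaw 0.18534647874175103
len 333.1234012423889 yaw 0.18576592044907334
wid 141.0864194104595 yaw 0.18253206059689625
wid 139.34530419345376 yaw 0.19233162630093165
wid 137.08502325234264 yaw 0.17523662513732727
wid 117.5066413879796 yaw 0.15542522751665008
o [619.41097597 -46.60566485] 0.18576592044907334
M -58.60447817450709 -3.1556641279739415
K 9.681726701925703 141.6016309090867
stop -149.21766873557732 0.02426185268186609
mouth 24.31193622876591 -0.04852370536376476
```

```bash
for i in 1; do :; done
python3 -m handwheel '[[0.937,-0.516,0,0,0,0,0],[0.937,-0.516,0,0,0,0,0],[0.937,-0.516,0,0,0,0,0],[0.937,-0.516,0,0,0,0,0],[0.937,-0.516,0,0,0,0,0],[0.937,-0.516,0,0,0,0,0]]'
python3 -m handwheel '[[0.937,-0.516,0,0,0,0,0],[0.937,-0.516,0,0,0,0,0],[0.937,-0.516,0,0,0,0,0],[0.937,-0.516,0,0,0,0,0],[0.937,-0.516,0,0,0,0,0],[0.937,-0.516,0,0,0,0,0]]'
python3 -m handwheel '[[0.937,-0.516,0,0,0,0.0305,0],[0.937,-0.516,0,0,0,0.0305,0],[0.937,-0.516,0,0,0,0.0305,0],[0.937,-0.516,0,0,0,0.0305,0],[0.937,-0.516,0,0,0,0.0305,0],[0.937,-0.516,0,0,0,0.0305,0],[0.937,-0.516,0,0,0,0.0305,0],[0.937,-0.516,0,0,0,0.0305,0]]'
python3 - <<'E'
from h import *
import cv2
s=state();print(s['clock'],s['eef_pos'],s['tool_rot'],s['opening'],s['contact_force'])
cv2.imwrite('pics/w0.png',camera('wrist'))
E
```

```text
clock: 0.7
eef_pos: [298.3, -351.7, 231.3]
tool_rot: [-3.141, 0.0, 0.285]
contact_force: [-1.4, -1.0, 0.2]
opening: 42.7
grip_force: 0.0
clock: 1.3
eef_pos: [449.3, -201.7, 230.9]
tool_rot: [-3.141, 0.001, 0.284]
contact_force: [-0.7, -0.4, 0.2]
opening: 42.8
grip_force: 0.0
clock: 2.1
eef_pos: [599.1, -52.5, 231.5]
tool_rot: [3.141, 0.0, 0.184]
contact_force: [0.1, 0.7, 0.1]
opening: 42.6
grip_force: 0.0
2.1 [599.06043963 -52.4885668  231.48736788] [3.14133788e+00 1.70961100e-04 1.83897591e-01] 42.618576536967836 [0.07895214 0.65019961 0.08534105]
```

View pics/w0.png

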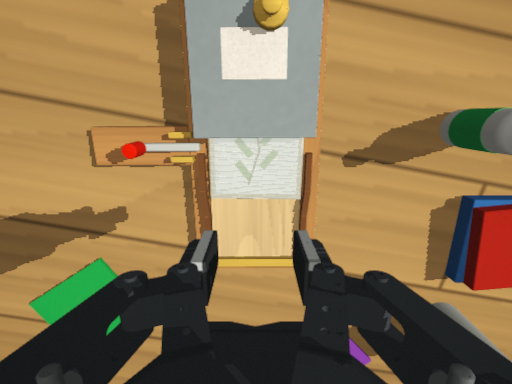

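The wrist view shows the mount front edge at row ~197 (cols 211–301), the roof edge at row ~137, the brass bar's inner edge at row ~258, and the knob at (132,150). I'll refine these with edge fits.

```bash
python3 - <<'E'
from h import *
import cv2
s=state();a=cv2.imread('pics/w0.png').astype(float)
g=cv2.GaussianBlur(a,(0,0),0.8)
gv=np.abs(np.gradient(g,axis=0)).sum(2);gh=np.abs(np.gradient(g,axis=1)).sum(2)
def sub(p):
    i=int(np.clip(p.argmax(),1,len(p)-2));d=p[i-1]-2*p[i]+p[i+1];return i+(0.5*(p[i-1]-p[i+1])/d if d else 0)
def fit(x,y):
    x=np.array(x,float);y=np.array(y);c=np.polyfit(x,y,1)
    for _ in range(4):
        r=np.abs(y-np.polyval(c,x));k=r<max(1,2*np.median(r));c=np.polyfit(x[k],y[k],1)
    return c
def row(lo,hi,c0,c1):
    x=range(c0,c1);c=fit(x,[lo+sub(gv[lo:hi,i]) for i in x]);return [(c0,np.polyval(c,c0)),(c1,np.polyval(c,c1))]
def col(lo,hi,r0,r1):
    x=range(r0,r1);c=fit(x,[lo+sub(gh[i,lo:hi]) for i in x]);return [(np.polyval(c,r0),r0),(np.polyval(c,r1),r1)]
o=np.array([619.4,-46.6]);y=.1858;ax=np.array([np.cos(y),np.sin(y)]);ay=np.array([-ax[1],ax[0]])
def rep(n,px,z):
    P=[ray('wrist',p,z,s)[:2] for p in px]
    print(n,np.round(px,1).tolist(),[np.round([(p-o)@ax,(p-o)@ay],1).tolist() for p in P], 'ang',np.round(np.arctan2(*(P[1]-P[0])[::-1]),3))
rep('front',row(190,204,216,296),27)
rep('roof',row(131,143,200,310),56)
rep('brass',row(252,264,222,290),31)
rep('mL',col(205,215,150,192),27)
rep('mR',col(297,307,150,192),27)
hsv=cv2.cvtColor(cv2.imread('pics/w0.png'),cv2.COLOR_BGR2HSV)
m=cv2.inRange(hsv,(0,180,100),(8,255,255))|cv2.inRange(hsv,(172,180,100),(180,255,255));m[:,200:]=0
ys,xs=np.nonzero(m);print('red',xs.min(),xs.max(),ys.min(),ys.max())
rep('knobmid',[(xs.mean(),ys.mean()),(xs.min()+5.5,ys.mean()+.5)],54)
E
```

```text
front [[216.0, 196.0], [296.0, 195.8]] [[-54.2, 50.9], [-54.3, -56.2]] ang -1.386
roof [[200.0, 138.0], [310.0, 137.6]] [[24.6, 62.0], [24.7, -65.0]] ang -1.384
brass [[222.0, 256.0], [290.0, 255.6]] [[-141.8, 45.6], [-141.5, -50.7]] ang -1.382
mL [[208.5, 150.0], [210.3, 192.0]] [[7.1, 57.8], [-48.7, 58.3]] ang -2.964
mR [[303.2, 150.0], [300.5, 192.0]] [[6.8, -63.0], [-48.9, -62.1]] ang -2.972
red 121 145 142 158
knobmid [[132.8, 149.7], [126.5, 150.2]] [[11.1, 142.3], [10.5, 149.8]] ang 1.832
```

```bash
cat > guard.py <<'E'
import sys
from h import *
s=state();f=s['contact_force'];print(round(s['clock'],1),np.round(s['eef_pos'],1),'F',np.round(f,1))
sys.exit(f[2]>float(sys.argv[1]))
E
python3 -m handwheel '[[0,0,0.2,0,0,0,0],[0,0,0.4,0,0,0,0],[0,0,0.6,0,0,0,0],[0,0,0.78,0,0,0,0],[0,0,0.9,0,0,0,0],[0,0,0.96,0,0,0,0],[0,0,0.975,0,0,0,0],[0,0,0.975,0,0,0,0],[0,0,0.975,0,0,0,0]]'
python3 -m handwheel '[[0,0,0.00125,0,0,0,0],[0,0,0.0025,0,0,0,0],[0,0,0.0025,0,0,0,0]]' >/dev/null; python3 guard.py 2.5 &&
python3 -m handwheel '[[0,0,0.00125,0,0,0,0],[0,0,0.0025,0,0,0,0],[0,0,0.0025,0,0,0,0]]' >/dev/null; python3 guard.py 2.5 &&
python3 -m handwheel '[[0,0,0.0025,0,0,0,0],[0,0,0.005,0,0,0,0],[0,0,0.005,0,0,0,0]]' >/dev/null; python3 guard.py 2.5
```

```text
clock: 3.05
eef_pos: [600.7, -50.9, 37.6]
tool_rot: [3.141, -0.002, 0.186]
contact_force: [0.7, 1.0, -0.3]
opening: 42.9
grip_force: 0.0
3.4 [600.1 -50.6  36.1] F [-0.9 -0.5  0.1]
3.4 [600.1 -50.6  36.1] F [-0.9 -0.5  0.1]
3.4 [600.1 -50.6  36.1] F [-0.9 -0.5  0.1]False
False
False
```

```bash
sed -i 's/sys.exit(f/sys.exit(int(f/; s/argv\[1\]))/argv[1])))/' guard.py
python3 -m handwheel '[[0,0,0.0025,0,0,0,0],[0,0,0.005,0,0,0,0],[0,0,0.005,0,0,0,0]]' >/dev/null; python3 guard.py 2.5 &&
python3 -m handwheel '[[0,0,0.0025,0,0,0,0],[0,0,0.0025,0,0,0,0]]' >/dev/null && python3 guard.py 2.5 &&
python3 -m handwheel '[[0,0,0.0025,0,0,0,0],[0,0,0.0025,0,0,0,0]]' >/dev/null && python3 guard.py 2.5 &&
python3 -m handwheel '[[0,0,0.0025,0,0,0,0],[0,0,0.0025,0,0,0,0]]' >/dev/null && python3 guard.py 2.5 &&
python3 -m handwheel '[[0,0,0.0025,0,0,0,0],[0,0,0.0025,0,0,0,0]]' >/dev/null && python3 guard.py 2.5 &&
python3 -m handwheel '[[0,0,0.0025,0,0,0,0],[0,0,0.0025,0,0,0,0]]' >/dev/null && python3 guard.py 2.5 &&
python3 -m handwheel '[[0,0,0.0025,0,0,0,0],[0,0,0.0025,0,0,0,0]]' >/dev/null && python3 guard.py 2.5 &&
python3 -m handwheel '[[0,0,0.0025,0,0,0,0],[0,0,0.0025,0,0,0,0]]' >/dev/null && python3 guard.py 2.5 &&
python3 -m handwheel '[[0,0,0.0025,0,0,0,0],[0,0,0.0025,0,0,0,0]]' >/dev/null && python3 guard.py 2.5 &&
python3 -m handwheel '[[0,0,0.0025,0,0,0,0],[0,0,0.0025,0,0,0,0]]' >/dev/null && python3 guard.py 2.5 &&
python3 -m handwheel '[[0,0,0.0025,0,0,0,0],[0,0,0.0025,0,0,0,0]]' >/dev/null && python3 guard.py 2.5 &&
python3 -m handwheel '[[0,0,0.0025,0,0,0,0],[0,0,0.0025,0,0,0,0]]' >/dev/null && python3 guard.py 2.5 &&
python3 -m handwheel '[[0,0,0.0025,0,0,0,0],[0,0,0.0025,0,0,0,0]]' >/dev/null && python3 guard.py 2.5 &&
python3 -m handwheel '[[0,0,0.0025,0,0,0,0],[0,0,0.0025,0,0,0,0]]' >/dev/null && python3 guard.py 2.5 &&
python3 -m handwheel '[[0,0,0.0025,0,0,0,0],[0,0,0.0025,0,0,0,0]]' >/dev/null && python3 guard.py 2.5
```

```text
3.6 [599.9 -50.5  34.7] F [0.4 0.1 1.7]
3.9 [599.9 -50.5  34.2] F [ 0.3 -0.1  0.6]
4.0 [599.9 -50.6  33.7] F [ 0.2  1.  -0.1]
4.2 [599.9 -50.6  33.2] F [-0.   0.1  0.5]
4.5 [599.9 -50.5  32.7] F [-0.2 -1.  -0. ]
4.7 [599.9 -50.6  32.2] F [ 0.   0.5 -0.7]
4.8 [599.9 -50.6  31.7] F [-0.9 -0.   0.2]
5.0 [599.9 -50.6  31.2] F [-0.6  0.2 -0.5]
5.2 [599.9 -50.6  30.7] F [ 0.3  0.1 -0.2]
5.5 [599.9 -50.6  30.2] F [ 0.4 -0.9  0.1]
5.7 [599.9 -50.6  29.7] F [-0.1  0.6 -0.6]
5.8 [599.9 -50.6  29.2] F [-0.4  0.2 -0.1]
6.0 [599.9 -50.6  28.7] F [ 0.4 -0.3 -0.1]
6.2 [599.9 -50.5  28.2] F [ 0.4 -0.8 -0.5]
6.5 [599.9 -50.6  27.7] F [ 0.6 -0.8 -0.1]
```

```bash

python3 -m handwheel '[[0,0,0.001,0,0,0,0],[0,0,0.002,0,0,0,0]]' >/dev/null && python3 guard.py 2.2 &&
python3 -m handwheel '[[0,0,0.001,0,0,0,0],[0,0,0.002,0,0,0,0]]' >/dev/null && python3 guard.py 2.2 &&
python3 -m handwheel '[[0,0,0.001,0,0,0,0],[0,0,0.002,0,0,0,0]]' >/dev/null && python3 guard.py 2.2 &&
python3 -m handwheel '[[0,0,0.001,0,0,0,0],[0,0,0.002,0,0,0,0]]' >/dev/null && python3 guard.py 2.2 &&
python3 -m handwheel '[[0,0,0.001,0,0,0,0],[0,0,0.002,0,0,0,0]]' >/dev/null && python3 guard.py 2.2 &&
python3 -m handwheel '[[0,0,0.001,0,0,0,0],[0,0,0.002,0,0,0,0]]' >/dev/null && python3 guard.py 2.2 &&
python3 -m handwheel '[[0,0,0.001,0,0,0,0],[0,0,0.002,0,0,0,0]]' >/dev/null && python3 guard.py 2.2 &&
python3 -m handwheel '[[0,0,0.001,0,0,0,0],[0,0,0.002,0,0,0,0]]' >/dev/null && python3 guard.py 2.2 &&
python3 -m handwheel '[[0,0,0.001,0,0,0,0],[0,0,0.002,0,0,0,0]]' >/dev/null && python3 guard.py 2.2 &&
python3 -m handwheel '[[0,0,0.001,0,0,0,0],[0,0,0.002,0,0,0,0]]' >/dev/null && python3 guard.py 2.2 &&
python3 -m handwheel '[[0,0,0.001,0,0,0,0],[0,0,0.002,0,0,0,0]]' >/dev/null && python3 guard.py 2.2 &&
python3 -m handwheel '[[0,0,0.001,0,0,0,0],[0,0,0.002,0,0,0,0]]' >/dev/null && python3 guard.py 2.2 &&
python3 -m handwheel '[[0,0,0.001,0,0,0,0],[0,0,0.002,0,0,0,0]]' >/dev/null && python3 guard.py 2.2 &&
python3 -m handwheel '[[0,0,0.001,0,0,0,0],[0,0,0.002,0,0,0,0]]' >/dev/null && python3 guard.py 2.2 &&
python3 -m handwheel '[[0,0,0.001,0,0,0,0],[0,0,0.002,0,0,0,0]]' >/dev/null && python3 guard.py 2.2
```

```text
6.7 [599.9 -50.6  27.4] F [-0.3  0.6  0. ]
6.8 [599.9 -50.6  27. ] F [ 0.1  0.4 -0.4]
7.0 [599.9 -50.6  26.6] F [-0.4 -0.9  0.1]
7.2 [600.  -50.6  26.2] F [ 0.4 -0.2  0.3]
7.5 [599.9 -50.6  25.8] F [-0.5 -0.6  0.2]
7.7 [599.9 -50.6  25.4] F [ 0.6  0.9 -0.6]
7.8 [599.9 -50.6  25. ] F [1.1 0.1 0.5]
8.1 [599.9 -50.6  24.6] F [-0.5 -0.2 -0.2]
8.2 [599.9 -50.5  24.2] F [ 0.8 -0.3  1.2]
8.4 [599.9 -50.6  23.8] F [ 0.2 -0.3  0.2]
8.7 [599.9 -50.6  23.3] F [-0.6 -0.2 -0.6]
8.8 [599.9 -50.6  23. ] F [ 0.5  0.4 -0.7]
9.1 [599.9 -50.6  22.8] F [-2.   0.3  6.3]
```

```bash
python3 -m handwheel '[[0,0,0,0,0,0,0]]' >/dev/null; python3 guard.py 99;python3 -m handwheel '[[0,0,0,0,0,0,0]]' >/dev/null; python3 guard.py 99; python3 -m handwheel '[[0,0,0,0,0,0,0]]' >/dev/null; python3 guard.py 99
```

```text
9.2 [599.9 -50.6  22.8] F [-2.3 -0.1  5. ]
9.2 [599.9 -50.6  22.8] F [-0.8  0.2  5.1]
9.3 [599.9 -50.6  22.7] F [-1.4 -0.3  5.7]
```

```bash
python3 -m handwheel '[[0,0,0.0003,0,0,0,0],[0,0,0.0006,0,0,0,0]]' >/dev/null; python3 guard.py 99; python3 -m handwheel '[[0,0,0,0,0,0,0]]' >/dev/null; python3 guard.py 10 && python3 -m handwheel '[[-0.002,0,0,0,0,0,0],[-0.007,0,0,0,0,0,0],[-0.013,0,0,0,0,0,0],[-0.02,0,0,0,0,0,0],[-0.025,0,0,0,0,0,0]]' >/dev/null; python3 guard.py 10 && python3 -m handwheel '[[-0.005,0,0,0,0,0,0],[-0.012,0,0,0,0,0,0],[-0.02,0,0,0,0,0,0],[-0.025,0,0,0,0,0,0]]' >/dev/null; python3 guard.py 10
python3 - <<'E'
from h import *
import cv2
s=state();cv2.imwrite('pics/w1.png',camera('wrist')[100:300,130:380])
a=cv2.imread('pics/w1.png');cv2.imwrite('pics/w1.png',cv2.resize(a,None,fx=3,fy=3,interpolation=cv2.INTER_CUBIC))
E
```

```text
9.6 [600.  -50.6  22.7] F [-1.4  0.4  6.3]
9.7 [599.9 -50.6  22.7] F [-2.7  0.5  7.1]
10.2 [595.2 -51.6  22.6] F [2.9 0.9 5.4]
10.6 [590.1 -52.5  22.6] F [4.  0.9 5.6]
```

View pics/w1.png

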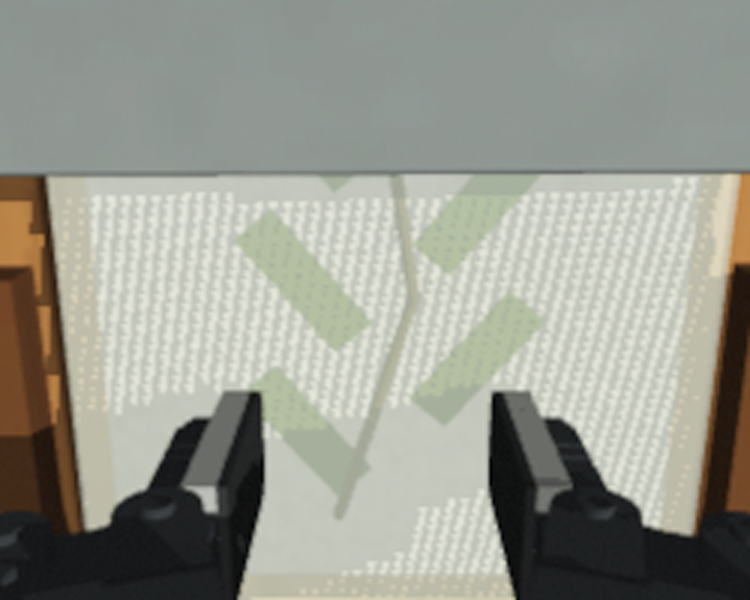

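The mount is under both fingertips, with narrow bed gaps on each side (left strip ~x45–57, right ~x727–738 in the crop), and it sits slightly right (-y). I'll press a hair more, keep pulling, and check by image that it follows.

```bash
python3 - <<'E'
from h import *
import cv2
cv2.imwrite('pics/f0.png',camera('wrist'))
E
python3 -m handwheel '[[-0.002,0,0.0003,0,0,0,0],[-0.008,0,0.0006,0,0,0,0],[-0.016,-0.0005,0.0006,0,0,0,0],[-0.026,-0.001,0.0006,0,0,0,0],[-0.036,-0.001,0.0006,0,0,0,0],[-0.046,-0.0015,0.0006,0,0,0,0],[-0.05,-0.002,0.0006,0,0,0,0]]' >/dev/null; python3 guard.py 11 && python3 -m handwheel '[[-0.005,0,0.0001,0,0,0,0],[-0.015,0,0.0001,0,0,0,0],[-0.025,-0.0005,0.0001,0,0,0,0],[-0.035,-0.001,0.0001,0,0,0,0],[-0.045,-0.002,0.0001,0,0,0,0],[-0.05,-0.002,0.0001,0,0,0,0]]' >/dev/null; python3 guard.py 11
python3 - <<'E'
from h import *
import cv2
b=camera('wrist');cv2.imwrite('pics/f1.png',b);a=cv2.imread('pics/f0.png')
t=a[195:255,225:290];r=cv2.matchTemplate(b[165:290,195:320],t,cv2.TM_CCOEFF_NORMED);_,v,_,p=cv2.minMaxLoc(r);print(v,p,'expect (30,30)')
E
```

```text
11.3 [580.2 -54.   22.5] F [ 3.5 -0.   5.4]
11.9 [570.4 -55.4  22.5] F [4.8 2.1 5.6]
0.9170190095901489 (29, 31) expect (30,30)
```

```bash

python3 -m handwheel '[[-0.004,0,0.0002,0,0,0,0],[-0.012,0,0.0005,0,0,0,0],[-0.022,-0.0005,0.0005,0,0,0,0],[-0.032,-0.001,0.0005,0,0,0,0],[-0.042,-0.001,0.0005,0,0,0,0],[-0.05,-0.001,0.0005,0,0,0,0]]' >/dev/null; python3 guard.py 11 && python3 -m handwheel '[[-0.005,0,0.0002,0,0,0,0],[-0.015,0,0.0002,0,0,0,0],[-0.025,0,0.0002,0,0,0,0],[-0.035,0,0.0002,0,0,0,0],[-0.045,0,0.0002,0,0,0,0],[-0.055,0,0.0002,0,0,0,0],[-0.065,0,0.0002,0,0,0,0],[-0.07,0,0.0002,0,0,0,0]]' >/dev/null; python3 guard.py 11
python3 - <<'E'
from h import *
import cv2
b=camera('wrist');cv2.imwrite('pics/f2.png',b);a=cv2.imread('pics/f1.png')
t=a[195:255,225:290];r=cv2.matchTemplate(b[165:290,195:320],t,cv2.TM_CCOEFF_NORMED);_,v,_,p=cv2.minMaxLoc(r);print(v,p,'expect (30,30)')
E
python3 guard.py 99
```

```text
12.6 [560.7 -57.1  22.5] F [5.1 1.7 5.7]
13.4 [546.9 -59.7  22.5] F [4.1 1.4 6.8]
0.8781700134277344 (31, 30) expect (30,30)
13.4 [546.8 -59.6  22.4] F [3.3 0.7 5.9]
```

```bash

python3 -m handwheel '[[-0.004,0,0.0002,0,0,0,0],[-0.012,0,0.0004,0,0,0,0],[-0.022,0,0.0004,0,0,0,0],[-0.032,0,0.0004,0,0,0,0],[-0.042,0,0.0004,0,0,0,0],[-0.05,0,0.0004,0,0,0,0]]' >/dev/null; python3 guard.py 11 && python3 -m handwheel '[[-0.005,0,0.0001,0,0,0,0],[-0.015,0,0.0002,0,0,0,0],[-0.025,0,0.0002,0,0,0,0],[-0.035,0,0.0002,0,0,0,0],[-0.045,0,0.0002,0,0,0,0],[-0.055,0,0.0002,0,0,0,0],[-0.065,0,0.0002,0,0,0,0],[-0.07,0,0.0002,0,0,0,0]]' >/dev/null; python3 guard.py 11
python3 - <<'E'
from h import *
import cv2
b=camera('wrist');cv2.imwrite('pics/f3.png',b);a=cv2.imread('pics/f2.png')
t=a[195:255,225:290];r=cv2.matchTemplate(b[165:290,195:320],t,cv2.TM_CCOEFF_NORMED);_,v,_,p=cv2.minMaxLoc(r);print(v,p,'expect (30,30)')
E
python3 guard.py 99
```

```text
14.1 [537.2 -61.5  22.4] F [4.7 2.  7.9]
14.8 [523.4 -64.1  22.4] F [4.6 0.7 6.9]
0.9092473387718201 (31, 30) expect (30,30)
14.9 [523.4 -64.1  22.4] F [3.7 1.2 7. ]
```

```bash

python3 -m handwheel '[[-0.005,0,0,0,0,0,0],[-0.012,0,0,0,0,0,0],[-0.02,0,0,0,0,0,0],[-0.028,0,0,0,0,0,0],[-0.036,0,0,0,0,0,0],[-0.044,0,0,0,0,0,0],[-0.05,0,0,0,0,0,0]]' >/dev/null; python3 guard.py 11 && python3 -m handwheel '[[-0.004,0,0,0,0,0,0],[-0.008,0,0,0,0,0,0],[-0.012,0,0,0,0,0,0],[-0.016,0,0,0,0,0,0],[-0.02,0,0,0,0,0,0]]' >/dev/null; python3 guard.py 11 && python3 -m handwheel '[[-0.004,0,0,0,0,0,0],[-0.008,0,0,0,0,0,0],[-0.012,0,0,0,0,0,0],[-0.016,0,0,0,0,0,0],[-0.02,0,0,0,0,0,0]]' >/dev/null; python3 guard.py 11
python3 - <<'E'
from h import *
import cv2
b=camera('wrist');cv2.imwrite('pics/f4.png',b);a=cv2.imread('pics/f3.png')
t=a[195:255,225:290];r=cv2.matchTemplate(b[165:290,195:320],t,cv2.TM_CCOEFF_NORMED);_,v,_,p=cv2.minMaxLoc(r);print(v,p,'expect (30,30)')
E
python3 guard.py 99
```

```text
15.6 [513.7 -66.   22.4] F [5.  0.5 7.7]
16.1 [510.1 -66.6  22.4] F [6.  1.2 7.7]
16.6 [506.1 -67.4  22.4] F [6.4 0.7 6.6]
0.8614286780357361 (30, 21) expect (30,30)
16.6 [506.  -67.4  22.4] F [5.7 0.7 6.8]
```

```bash
python3 - <<'E'
import cv2
a=cv2.imread('pics/f4.png')[20:300,110:400];cv2.imwrite('pics/f4v.png',cv2.resize(a,None,fx=2.1,fy=2.1,interpolation=cv2.INTER_CUBIC))
E
```

```text
(no output)
```

View pics/f4v.png

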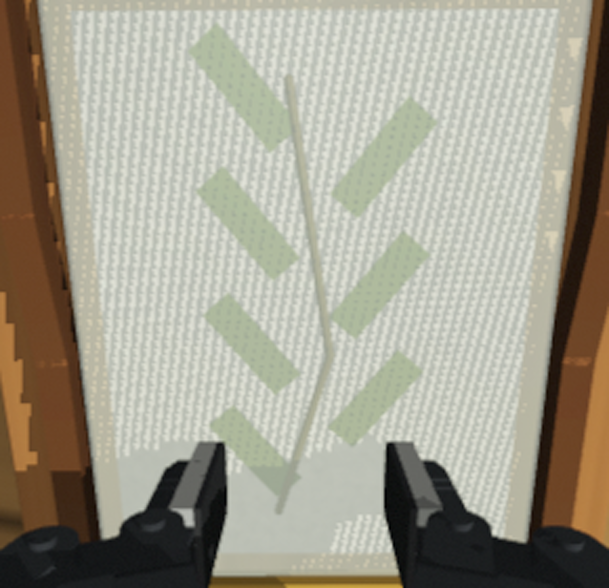

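The mount's front edge meets the brass bar (crop row ~575), and the slip at the end fits it being home. I'll lift straight up, close the fingers, and check the back edge and knob.

```bash

python3 -m handwheel '[[-0.004,0,0,0,0,0,0],[-0.008,0,0,0,0,0,0],[-0.008,0,0,0,0,0,0]]' >/dev/null; python3 guard.py 99
python3 -m handwheel '[[0,0,-0.003,0,0,0,0],[0,0,-0.01,0,0,0,0],[0,0,-0.04,0,0,0,0],[0,0,-0.15,0,0,0,0],[0,0,-0.35,0,0,0,0],[0,0,-0.55,0,0,0,0],[0.2,-0.15,-0.75,0,0,0,-0.5],[0.4,-0.3,-0.8,0,0,0,-1],[0.42,-0.35,-0.8,0,0,0,-1],[0.42,-0.35,-0.8,0,0,0,-1],[0.42,-0.35,-0.8,0,0,0,-1]]' >/dev/null; python3 guard.py 99
python3 - <<'E'
from h import *
import cv2
s=state();print(s['eef_pos'],s['tool_rot'],s['opening']);b=camera('wrist');cv2.imwrite('pics/w2.png',b)
import json;json.dump([list(map(float,s[k])) for k in('eef_pos','tool_rot')],open('s2.json','w'))
E
```

```text
16.9 [504.5 -67.7  22.4] F [5.3 0.3 7.7]
18.1 [572.8  16.9 181.8] F [-0.5 -0.4  0.2]
[572.83339661  16.94556818 181.8065799 ] [-3.14152904e+00  1.30441427e-03  1.87007616e-01] -0.3223953690166707
```

View pics/w2.png

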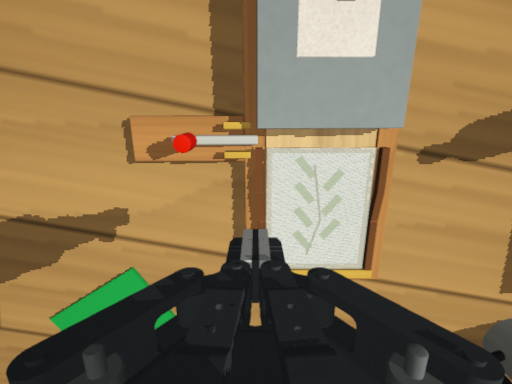

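The mount now lies in the tray with its front on the brass (row ~270). Its back edge is at row ~148, just in front of the bolt bar's line (rows 135–146), and the knob is at (184,143).

```bash
python3 - <<'E'
from h import *
import cv2,json
p,r=json.load(open('s2.json'));s={'eef_pos':np.array(p),'tool_rot':r}
a=cv2.imread('pics/w2.png')
hsv=cv2.cvtColor(a,cv2.COLOR_BGR2HSV)
m=cv2.inRange(hsv,(0,180,100),(8,255,255))|cv2.inRange(hsv,(172,180,100),(180,255,255))
ys,xs=np.nonzero(m);print('red',xs.min(),xs.max(),ys.min(),ys.max(),np.median(xs))
R=Ro.from_euler('xyz',r).as_matrix()
for n,px,z in(('knobmid',(xs.mean(),ys.mean()),53),('back',(320,148),26),('front',(320,270),26),('barL',(245,135.5),32),('barF',(245,145.5),32)):
    P=ray('wrist',px,z,s);print(n,np.round(P,1),'tool shift',np.round(R.T@(P-p),1))
E
```

```text
red 172 195 133 152 184.0
knobmid [603.8  94.9  53. ] tool shift [ 45.1 -70.8 128.8]
back [621.4 -45.8  26. ] tool shift [ 36.2  70.7 155.8]
front [474.1 -84.1  26. ] tool shift [-115.6   80.9  156. ]
barL [619.8  37.1  32. ] tool shift [ 50.1 -11.1 149.7]
barF [609.5  35.3  32. ] tool shift [ 39.6 -11.2 149.8]
```

```bash

python3 -m handwheel '[[0.1,-0.2,0,0,0,0,-1],[0.2,-0.4,0,0,0,0,-1],[0.225,-0.535,0,0,0,0,-1],[0.225,-0.535,0.15,0,0,0,-1],[0.225,-0.535,0.35,0,0,0,-1],[0.225,-0.535,0.52,0,0,0,-1],[0.225,-0.535,0.63,0,0,0,-1],[0.225,-0.535,0.67,0,0,0,-1],[0.225,-0.535,0.68,0,0,0,-1],[0.225,-0.535,0.68,0,0,0,-1]]'
python3 - <<'E'
from h import *
import cv2
cv2.imwrite('pics/w3.png',camera('wrist'))
E
```

```text
clock: 19.1
eef_pos: [598.1, 129.8, 46.9]
tool_rot: [3.142, -0.001, 0.185]
contact_force: [0.2, 0.3, 0.5]
opening: 0.1
grip_force: 0.0
```

View pics/w3.png

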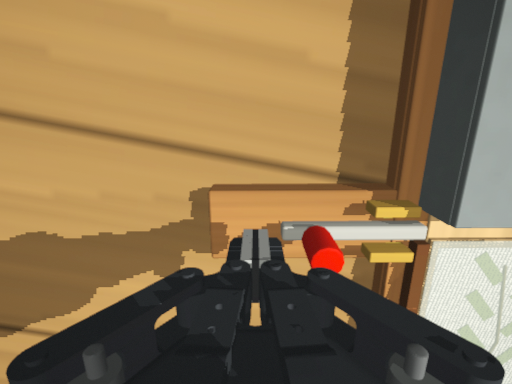

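The closed fingertips stand just outside (+y of) the knob at (325,250), in line with it; now I'll push along tool +y.

```bash

python3 -m handwheel '[[0,0.01,0,0,0,0,-1],[0,0.025,0,0,0,0,-1],[0,0.04,0,0,0,0,-1],[0,0.055,0,0,0,0,-1],[0,0.07,0,0,0,0,-1],[0,0.085,0,0,0,0,-1],[0,0.1,0,0,0,0,-1]]' >/dev/null; python3 guard.py 99
python3 -m handwheel '[[0,0.015,0,0,0,0,-1],[0,0.03,0,0,0,0,-1],[0,0.045,0,0,0,0,-1],[0,0.06,0,0,0,0,-1],[0,0.075,0,0,0,0,-1]]' >/dev/null; python3 guard.py 99
python3 -m handwheel '[[0,0.015,0,0,0,0,-1],[0,0.03,0,0,0,0,-1],[0,0.045,0,0,0,0,-1],[0,0.06,0,0,0,0,-1]]' >/dev/null; python3 guard.py 99
```

```text
19.9 [601.6 110.5  46.1] F [0.9 3.7 1.3]
20.4 [604.4  95.5  46.1] F [0.2 2.8 0.9]
20.8 [606.7  83.7  46.1] F [ 0.4  3.4 -0.2]
```

```bash
cat > gy.py <<'E'
import sys
from h import *
s=state();f=s['contact_force'];print(round(s['clock'],1),np.round(s['eef_pos'],1),'F',np.round(f,1))
sys.exit(int(np.hypot(f[0],f[1])>7))
E
python3 -m handwheel '[[0,0.005,0,0,0,0,-1],[0,0.01,0,0,0,0,-1]]' >/dev/null; python3 gy.py &&
python3 -m handwheel '[[0,0.005,0,0,0,0,-1],[0,0.01,0,0,0,0,-1]]' >/dev/null; python3 gy.py &&
python3 -m handwheel '[[0,0.005,0,0,0,0,-1],[0,0.01,0,0,0,0,-1]]' >/dev/null && python3 gy.py &&
python3 -m handwheel '[[0,0.005,0,0,0,0,-1],[0,0.01,0,0,0,0,-1]]' >/dev/null && python3 gy.py &&
python3 -m handwheel '[[0,0.005,0,0,0,0,-1],[0,0.01,0,0,0,0,-1]]' >/dev/null && python3 gy.py &&
python3 -m handwheel '[[0,0.005,0,0,0,0,-1],[0,0.01,0,0,0,0,-1]]' >/dev/null && python3 gy.py &&
python3 -m handwheel '[[0,0.005,0,0,0,0,-1],[0,0.01,0,0,0,0,-1]]' >/dev/null && python3 gy.py
```

```text
20.9 [607.   81.9  46.1] F [0.7 3.3 2. ]
21.1 [607.4  80.   46.1] F [1.3 2.2 1.2]
21.4 [607.6  79.   46.1] F [-0.1 13.8  2.4]
```

```bash

python3 -m handwheel '[[0,0.002,0,0,0,0,-1],[0,0.002,0,0,0,0,-1]]' >/dev/null; python3 gy.py
python3 -m handwheel '[[0,-0.02,0,0,0,0,-1],[0,-0.06,0,0,0,0,-1],[0,-0.08,0,0,0,0,-1],[0,-0.08,-0.1,0,0,0,-1],[0,-0.08,-0.3,0,0,0,-1],[0,-0.08,-0.55,0,0,0,-1],[0,-0.08,-0.75,0,0,0,-1],[0,0.1,-0.75,0,0,0,-1],[0,0.15,-0.75,0,0,0,-1],[0,0.15,-0.75,0,0,0,-1],[0,0.15,-0.75,0,0,0,-1]]' >/dev/null; python3 guard.py 99
python3 - <<'E'
from h import *
import cv2
s=state();b=camera('wrist');cv2.imwrite('pics/w4.png',b)
hsv=cv2.cvtColor(b,cv2.COLOR_BGR2HSV)
m=cv2.inRange(hsv,(0,180,100),(8,255,255))|cv2.inRange(hsv,(172,180,100),(180,255,255));m[:,:100]=0;m[:,400:]=0
ys,xs=np.nonzero(m);print(xs.min(),xs.max(),ys.min(),ys.max())
print(ray('wrist',(xs.mean(),ys.mean()),53,s),'expected shift 42 max from [603.8 94.9]')
E
```

```text
21.6 [607.6  79.   46.1] F [ 0.8 12.7  2.5]
22.6 [612.8  48.6 195.4] F [-0.  -0.3 -0.5]
239 255 173 194
[610.28032682  57.61704113  53.        ] expected shift 42 max from [603.8 94.9]
```

View pics/w4.png

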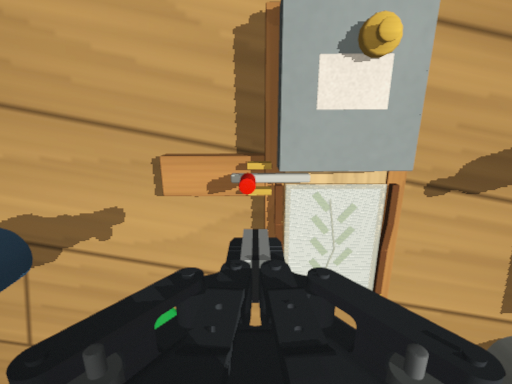

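The bolt bar now lies behind the mount's back edge. The knob at (247,184) works out to y ≈ 104 mm in the board's frame, and it came up hard against its end. The arm is clear of everything.

```bash
python3 -c "
from bench import finish_job;print(finish_job())"
```

```text
the job is handed in; nothing more can be done
None
```

The job is handed in: the mount is home against the brass stop, pressed with 8 N or less at every reading, and the bolt is pushed hard against its end behind the mount. The fingers are clear of everything at about 23 s of the 58 s allowed, but no verdict came back.

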